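# Gang-clamp wax ring blanks under the saw guide

## Task

Clear the leftover wax offcut out of the vise into the scrap tray, then stand every domed wax ring blank upright in the vise, centred on the bed across its width, domes up and faces against the jaws. Crank the vise until the sprung brass face is clearly pressed in by the pack but not bottomed, and only then push the saw guide along its rail until it clicks fully home over the blanks. Leave the other things on the bench alone.

Things in the scene. Friction and masses are not known exactly. Their poses are not given: they have to be found in the camera images.
- vise: Bench vise bolted down on a light-wood block (x -75..75, y -95..150, z 0..62 mm). Origin: on the bench top. y is the screw line: crank at the -y end, fixed steel jaw at +y; x runs along the jaws, z up. Steel bed strip 40 wide (x -20..20) let in flush, top at z 62. Fixed jaw 36 wide (x -18..18), face at y 59, top at z 86. Screw bracket x -25..25, y -115..-103, top z 95.
- vise_bed (a point): Point on the bed's top (62 above the bench), on its centreline, at the foot of the fixed jaw's face; axes as the vise. The loading space lies on its -y side, up to the moving jaw's face.
- jaw_face (a point): Foot of the moving jaw's sprung brass face (36 wide, 24 tall, plate 8 thick), on the centreline at bed height; axes as the vise. The plate stands on two pins 16 mm in front of the steel moving jaw. At the start the face is 100 to 104 mm from the fixed jaw's face.
- cushion (a joint): How far (m) the sprung face is pressed back towards the moving jaw: 0 = fully out, 0.015 = bottomed. It yields at about 6 N and stiffens by 1.5 N per mm.
- crank (a joint): Crank angle in rad, counting whole turns (0 to 28.4). 0 = hand grip straight above the screw; growing angle carries it from the top towards the vise's +x, then down, and moves the jaw 16 mm per turn towards the fixed jaw. It stays where it is left; turning takes about 4 N at the grip, up to 7 N with the jaw pressing.
- crank_grip (a point): Centre of the crank's hand grip: a light-wood sleeve 18 dia, 48 long, along the vise's y, free to spin on its pin, so it can be held without turning the wrist. It runs round a circle of radius 35 mm in the vise's x-z plane about point crank_axis. The crank arm starts 29 mm from this point towards +y.
- crank_axis (a point): Centre of that circle: on the screw's axis (78 above the bench), level with the middle of the hand grip, 156 towards -y from the vise's origin; axes as the vise. The crank does not move along its axis.
- guide (a joint): Saw guide carriage: 0 = parked at the vise's -x end, 0.120 m = fully home (hard stop) over the middle of the jaws. It slides to +x with about 1 N on an aluminium rail (y 98..118, top z 98 in the vise's frame); over the last 12 mm a sprung ball must be pushed over a ridge with about 5 N, then it snaps home and is held.
- guide_knob (a point): Middle of the guide's upright light-wood knob (16 dia, from 118 to 154 above the bench; this point 140 above), behind the fixed jaw at y 110 of the vise; axes as the vise. Its carriage bears a slotted steel arm 22 wide, underside 110 above the bench, reaching 147 from the knob towards -y: parked it is clear of the loading space, home it covers the blanks.
- tray: Open dark steel scrap tray 110 x 110 x 30, wall 4, fixed. Origin: centre of its underside; z up.
- offcut: Leftover wax offcut: plain blue rectangular bar 52 (x) x 18 (y) x 20 (z), on the vise bed between the jaws at the start, roughly across the bed (its ends overhang). Origin: centre of its underside.
- blank1: Blue carving-wax ring blank: 44 long (x) x 22 thick (y), square-ended up to 22, low domed top to 27 (z), dark 12 mm bore mark on its faces; stands upright on its flat foot, 35 g. Origin: centre of its underside. Two to four blanks are present; absent ones read None.
- blank2: Blue carving-wax ring blank: 44 long (x) x 22 thick (y), square-ended up to 22, low domed top to 27 (z), dark 12 mm bore mark on its faces; stands upright on its flat foot, 35 g. Origin: centre of its underside. Two to four blanks are present; absent ones read None.
- blank3: Blue carving-wax ring blank: 44 long (x) x 22 thick (y), square-ended up to 22, low domed top to 27 (z), dark 12 mm bore mark on its faces; stands upright on its flat foot, 35 g. Origin: centre of its underside. Two to four blanks are present; absent ones read None.
- blank4: Blue carving-wax ring blank: 44 long (x) x 22 thick (y), square-ended up to 22, low domed top to 27 (z), dark 12 mm bore mark on its faces; stands upright on its flat foot, 35 g. Origin: centre of its underside. Two to four blanks are present; absent ones read None.
- jar: small capped glass jar, 48 dia x 50 tall, standing near the blanks. Leave alone.
- slab: plain light-wood block 70 x 45 x 20 lying near the scrap tray. Leave alone.
- mandrel: stubby steel tapered mandrel, 28 dia x 90 tall, standing on the bench. Leave alone.
- graver: graver lying on the bench: pear-shaped light wood handle 34 dia and a thin steel blade, 123 long. Leave alone.
- ringgauge: small steel ring 32 dia x 8, lying on the bench. Leave alone.

How it is judged (in metres and radians):
On the way, in this order (a step that is already met when the one before it is completed fails the run):
1. the offcut lies in the scrap tray (x of offcut in the frame of tray between -0.055 and 0.055 m and y of offcut in the frame of tray between -0.055 and 0.055 m and z of offcut in the frame of tray between -0.005 and 0.035 m and contact force between the fingers and offcut below 0.5 N), for 0.2 s.
2. every blank stands between the jaws, released (x of blank1 in the frame of vise_bed between -0.012 and 0.012 m and y of blank1 in the frame of vise_bed between -0.105 and -0.005 m and z of blank1 in the frame of vise_bed between -0.005 and 0.006 m and angle between each of blank1, blank2, blank3, blank4's own z axis and vertical below 0.2 rad and angle between the x axis of each of blank1, blank2, blank3, blank4 and the x axis of vise, either way round below 0.25 rad and contact force between the fingers and blank1 below 0.5 N and x of blank2 in the frame of vise_bed between -0.012 and 0.012 m and y of blank2 in the frame of vise_bed between -0.105 and -0.005 m and z of blank2 in the frame of vise_bed between -0.005 and 0.006 m and contact force between the fingers and blank2 below 0.5 N and x of blank3 in the frame of vise_bed between -0.012 and 0.012 m and y of blank3 in the frame of vise_bed between -0.105 and -0.005 m and z of blank3 in the frame of vise_bed between -0.005 and 0.006 m and contact force between the fingers and blank3 below 0.5 N and x of blank4 in the frame of vise_bed between -0.012 and 0.012 m and y of blank4 in the frame of vise_bed between -0.105 and -0.005 m and z of blank4 in the frame of vise_bed between -0.005 and 0.006 m and contact force between the fingers and blank4 below 0.5 N), for 0.2 s.
3. the vise is cranked onto the pack: sprung face pressed in 2 to 14 mm (all of step 2 and value of joint cushion between 0.002 and 0.014 m), for 0.3 s.
4. the saw guide has clicked home (value of joint guide above 0.1175 m), for 0.2 s.
At the end, for the whole second after the job is handed in: Offcut lies in the scrap tray; every blank stands between the jaws (tilt under 0.2 rad, within 6 mm of bed height, 12 mm of the centreline and 0.25 rad of square); sprung face pressed in 2 to 14 mm; saw guide within 2.5 mm of its home stop; nothing held (all of step 1 and x of blank1 in the frame of vise_bed between -0.012 and 0.012 m and y of blank1 in the frame of vise_bed between -0.095 and -0.007 m and z of blank1 in the frame of vise_bed between -0.005 and 0.006 m and angle between each of blank1, blank2, blank3, blank4's own z axis and vertical below 0.2 rad and angle between the x axis of each of blank1, blank2, blank3, blank4 and the x axis of vise, either way round below 0.25 rad and contact force between the fingers and blank1 below 0.5 N and x of blank2 in the frame of vise_bed between -0.012 and 0.012 m and y of blank2 in the frame of vise_bed between -0.095 and -0.007 m and z of blank2 in the frame of vise_bed between -0.005 and 0.006 m and contact force between the fingers and blank2 below 0.5 N and x of blank3 in the frame of vise_bed between -0.012 and 0.012 m and y of blank3 in the frame of vise_bed between -0.095 and -0.007 m and z of blank3 in the frame of vise_bed between -0.005 and 0.006 m and contact force between the fingers and blank3 below 0.5 N and x of blank4 in the frame of vise_bed between -0.012 and 0.012 m and y of blank4 in the frame of vise_bed between -0.095 and -0.007 m and z of blank4 in the frame of vise_bed between -0.005 and 0.006 m and contact force between the fingers and blank4 below 0.5 N and value of joint cushion between 0.002 and 0.014 m and value of joint guide above 0.1175 m and linear speed of offcut below 0.02 m/s); the robot touches nothing.
It fails at once if a bystander (jar, wood block, mandrel, graver, ring) was shifted more than 30 mm (distance of any of jar, slab, mandrel, graver, ringgauge from where it was at the start of the episode above 0.03 m).
Of blank1, blank2, blank3, blank4 only 2 to 4 are there at a start; the rules pass over those that are not, and their reading is None.
At some moment in a run one of blank1, blank2, blank3, blank4, offcut may be knocked a few centimetres aside while the robot is not near it.
It also fails if it takes over 210 s, if anything falls off the work surface, if the arm or the gripper's body presses on something with over 40 N, if the wrist force passes 120 N, or if a joint passes its speed limit or range.

## Robot

A 6-joint arm with a two-finger parallel gripper is mounted at the origin on the work surface. World frame = base frame: x ahead of the robot, y to its left, z up, the work surface at z = 0. Lengths are in m, angles in degrees, forces in N, time in s.
With the tool pointing down it reaches from about 0.4 to 0.825 m from the base axis. Payload 7 kg.
Tool frame: the origin (TCP) lies midway between the tips of the shut fingers; the grasp point (between the pads) lies 19 mm behind it; z points along the fingers, y is the line along which they close (so a half turn about z gives the same grasp; the last joint's range is limited). The gripper opens to 88 mm and grips with 3 to 60 N. Pads are 19 mm wide; open, the fingers measure 130 mm over their backs; the gripper's body (78 mm by 193 mm) begins 47 mm behind the grasp point.
Start: joints at [-55.457, 20.546, 0.682, 0, -70.136, -16.507], TCP at [0.209, -0.642, 0.227] pointing down, gripper open.
Joint ranges: [-176.03, 176.03], [-82.01, 121.73], [-58.28, 71.71], [-173.87, 95.51], [-174.79, -0.11], [-173.66, 173.66]. Speed limits (degrees/s): [136.94, 136.94, 172.46, 180, 180, 180].

## Interface

Orientations are given as [roll, pitch, yaw] about the fixed x, y, z axes, in that order (R = Rz(yaw) Ry(pitch) Rx(roll)).
In Python, from plant import * gives the robot as it stands.
- The arm moves only by the tool move_arm, never from a script. Its argument "commands" is a list of rows, each a list of 7 numbers: the shift along the world's x, y, z in mm, then the turn, a rotation vector about the world's x, y, z in degrees, then the opening in per cent of the stroke, from 0 (shut) to 100 (fully open). In form: [[x, y, z, rx, ry, rz, fingers], ...]. A call has 1 to 20 rows; each row shifts and turns the commanded pose from where the row before left it; what a row does not reach is not made up. A row lasts 1/10 s, in which the tool goes at most 50 mm and 8.59 degrees, less where a joint would pass 70% of its speed; a pose out of reach is approached as far as the arm can. A call with a gripper value outside its range is refused whole. The fingers move at their own pace and stop on an object; "squeeze" is the grip in N (left out, the last holds). Time passes only in rows, so rows that do not move let the fingers close. It gives the time, the measured TCP pose, the force and the opening at its end, in the units of the state.
- get_state(): the state, without advancing time (a new reading comes with each control period).
- capture(name): name is "scene" or "top"; returns a dict with "frame" (400x640x3 uint8, blue, green, red), "camera_matrix" (3x3 intrinsics, pixels), "dist_coeffs" ([k1, k2, p1, p2, k3] as OpenCV has them; the pictures are not rectified), "world_to_cam" (4x4, takes a point from world to camera coordinates). Camera axes: x right, y up, looking along -z (the intrinsics and any distortion apply to the point x, -y, -z); pixel columns grow to the right and rows downward; lengths in m; the calibration is good to about 2 mm. A picture is of the moment at which its call begins. There is no depth.
- close_job(): hands the job in, once; it reports no verdict.
The state is a dict: "time_s": time; "joints": joint angles; "qd": joint speeds; "joint_torque": joint torques, N m; "tcp_pos": TCP position; "eef_rot": TCP orientation; "contact_force": force on the tool from outside, world axes, zero at the start; "moment": the same for the moment, N m; "gripper_width": finger opening in m.
Only numpy, scipy, OpenCV 4.12 (cv2) and the standard library are available. Lean on these libraries where they do the work, as an engineer would, in place of code of your own. Each camera call takes 0.05 s, during which the arm holds its last target. There are 200 camera calls.

## Working session

There is one attempt and no reset: what is moved stays moved. The work goes in short steps, Python scripts to look and compute and a tool call to move; the robot and the scene stay as the last step left them, time stands still between calls to the robot, and variables do not carry over. Pictures are saved under pics/ and viewed, on a budget of 14 in all, crops included, one or two more only if the job needs it, and the job is handed in when it is done.

Besides the shell and the picture viewer there is one more tool, called after "Emit:" by a JSON object that holds its "api" and its "payload". move_arm: Moves the arm, as the interface text tells. Its arguments: {"type":"object","properties":{"commands":{"type":"array"},"squeeze":{"type":"number"}},"required":["commands"]}

```bash
mkdir -p pics; cat > h.py <<'E'
from plant import *
import numpy as np, cv2
def cap(n,name=None):
    c=capture(n)
    if name: cv2.imwrite('pics/'+name+'.png',c['frame'])
    return c
def pix2plane(c,uv,z):
    uv=np.array(uv,float).reshape(-1,1,2)
    n=cv2.undistortPoints(uv,c['camera_matrix'],np.array(c['dist_coeffs'],float)).reshape(-1,2)
    T=np.array(c['world_to_cam']);R=T[:3,:3];o=-R.T@T[:3,3]
    d=np.c_[n[:,0],-n[:,1],-np.ones(len(n))]@R
    z=np.broadcast_to(z,len(n))
    return o+d*((z-o[2])/d[:,2])[:,None]
def proj(c,P):
    P=np.array(P,float).reshape(-1,3);T=np.array(c['world_to_cam'])
    q=P@T[:3,:3].T+T[:3,3];q=q*[1,-1,-1]
    return cv2.projectPoints(q,np.zeros(3),np.zeros(3),c['camera_matrix'],np.array(c['dist_coeffs'],float))[0].reshape(-1,2)
E
python3 - <<'E'
from h import *
for n in('top','scene'):
    c=cap(n,n+'0');T=np.array(c['world_to_cam']);print(n,-T[:3,:3].T@T[:3,3],T[:3,:3].round(2).tolist(),c['camera_matrix'][0][0],c['dist_coeffs'])
print(get_state())
E
```

```text
top [ 0.39824519 -0.00426821  1.16527499] [[0.0, -1.0, -0.0], [0.98, 0.0, 0.18], [-0.18, -0.0, 0.98]] 389.1762339603733 [-0.02078888  0.          0.          0.          0.        ]
scene [ 1.16475    -0.71816996  0.85678307] [[0.78, 0.62, -0.02], [-0.37, 0.49, 0.79], [0.5, -0.61, 0.61]] 488.51677736468946 [-0.01235299  0.          0.          0.          0.        ]
{'time_s': 0.1, 'joints': array([-5.54560070e+01,  2.05851528e+01,  6.37971925e-01, -1.81165377e-02,
       -7.01361407e+01, -1.65071358e+01]), 'qd': array([-0.07276155, -0.09992947,  0.16316426, -0.04416685, -0.03450206,
       -0.05564591]), 'joint_torque': array([-9.51499460e-04, -5.84161341e+01,  2.93752170e+01,  7.01552957e+00,
        1.01619391e-02, -6.67750646e-05]), 'tcp_pos': array([ 0.20883483, -0.64140746,  0.22573179]), 'eef_rot': array([ 1.79915273e+02, -7.34701081e-03, -1.61969305e+02]), 'contact_force': array([-0.02308468,  0.16390154, -0.0838955 ]), 'moment': array([-0.05371055, -0.01240012,  0.00192882]), 'gripper_width': 0.08771037570390412}
```

View pics/top0.png

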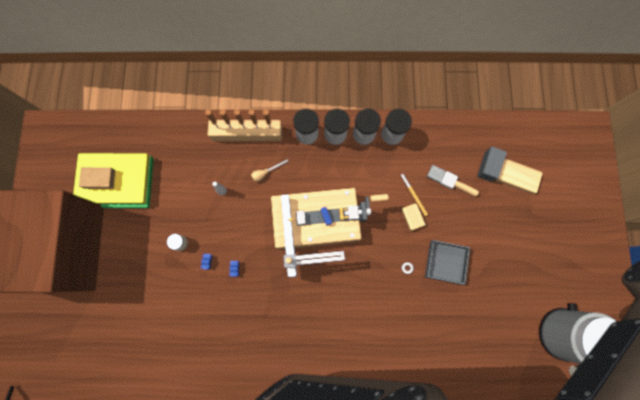

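View pics/scene0.png

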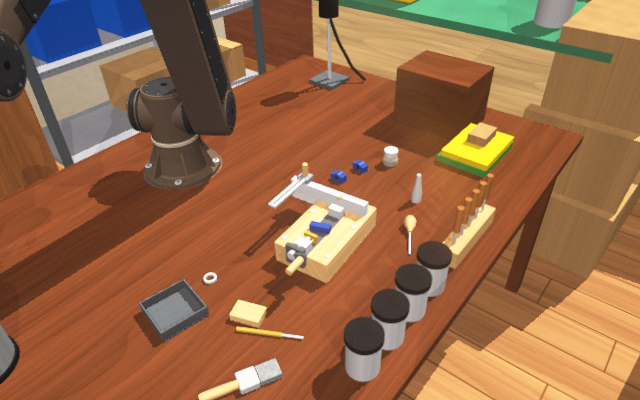

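Top view: vise spans about (271–361, 190–247) with its crank at image right (world -y). The blanks are at (207,262) and (234,268), the jar at (177,242), the tray at (448,262), the ring at (407,268) and the slab at (414,217). Next I'll zoom in and measure.

```bash
python3 - <<'E'
from h import *
t=cap('top');s=cap('scene')
a=cv2.resize(t['frame'][170:290,160:400],None,fx=3.33,fy=3.33,interpolation=cv2.INTER_CUBIC)[:,:800]
b=cv2.resize(s['frame'][145:285,255:405],None,fx=1,fy=1)
cv2.imwrite('pics/z1.png',a)
b=cv2.resize(s['frame'][140:290,235:435],None,fx=4,fy=4,interpolation=cv2.INTER_CUBIC);cv2.imwrite('pics/z2.png',b)
for n,c in(('top',t),('scene',s)):
    h=cv2.cvtColor(c['frame'],cv2.COLOR_BGR2HSV);m=cv2.inRange(h,(105,120,50),(130,255,255))
    k,l,st,ce=cv2.connectedComponentsWithStats(m)
    for i in range(1,k):
        if st[i,4]>15:
            pts=np.argwhere(l==i)[:,::-1].astype(np.float32)
            print(n,st[i].tolist(),ce[i].round(1),cv2.minAreaRect(pts),[pix2plane(c,ce[i],z)[0].round(3).tolist() for z in(.02,.075)])
print(pix2plane(t,[(448,262),(428,283),(466,284),(471,242),(432,239)],[0,.03,.03,.03,.03]).round(3))
E
```

```text
top [322, 208, 10, 16, 91] [326.  215.9] ((325.9000549316406, 215.80001831054688), (15.652474403381348, 6.260990142822266), 63.43495178222656) [[0.592, -0.029, 0.02], [0.583, -0.028, 0.075]]
top [630, 247, 10, 18, 136] [634.9 254.4] ((634.5, 255.5), (17.0, 9.0), 90.0) [[0.477, -0.947, 0.02], [0.473, -0.902, 0.075]]
top [202, 255, 9, 14, 104] [206.  261.5] ((206.0, 261.5), (13.0, 8.0), 90.0) [[0.456, 0.322, 0.02], [0.454, 0.307, 0.075]]
top [231, 262, 8, 14, 99] [234.1 268.5] ((234.5, 268.5), (13.0, 7.0), 90.0) [[0.436, 0.239, 0.02], [0.434, 0.227, 0.075]]
scene [25, 0, 126, 63, 5205] [82.1 25.8] ((83.29008483886719, 20.208328247070312), (58.57986831665039, 123.11150360107422), 71.78290557861328) [[-1.509, 0.529, 0.02], [-1.334, 0.447, 0.075]]
scene [353, 161, 14, 12, 107] [360.  165.9] ((360.0000305175781, 165.50001525878906), (13.86362075805664, 9.838699340820312), 26.56505012512207) [[0.464, 0.314, 0.02], [0.51, 0.246, 0.075]]
scene [331, 171, 15, 12, 107] [338.6 175.7] ((338.12005615234375, 175.84002685546875), (14.800000190734863, 10.0), 36.869895935058594) [[0.443, 0.233, 0.02], [0.491, 0.171, 0.075]]
scene [310, 221, 21, 9, 100] [320. 225.] ((320.00567626953125, 224.96981811523438), (20.02602195739746, 4.975790023803711), 10.619654655456543) [[0.54, 0.025, 0.02], [0.581, -0.024, 0.075]]
[[ 0.457 -0.393  0.   ]
 [ 0.395 -0.322  0.03 ]
 [ 0.392 -0.431  0.03 ]
 [ 0.513 -0.454  0.03 ]
 [ 0.522 -0.34   0.03 ]]
```

View pics/z1.png

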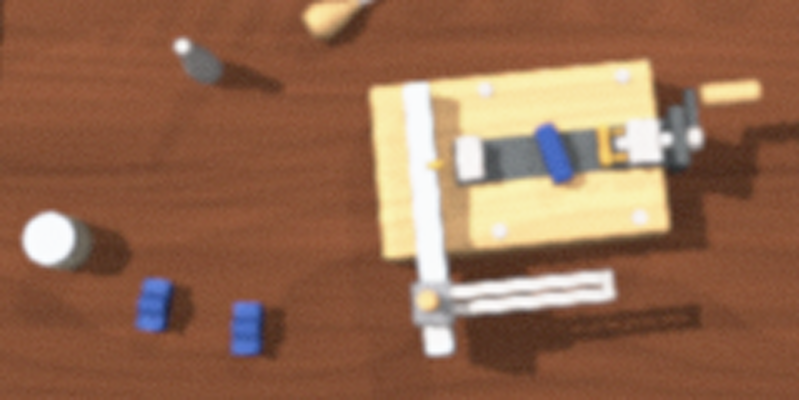

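View pics/z2.png

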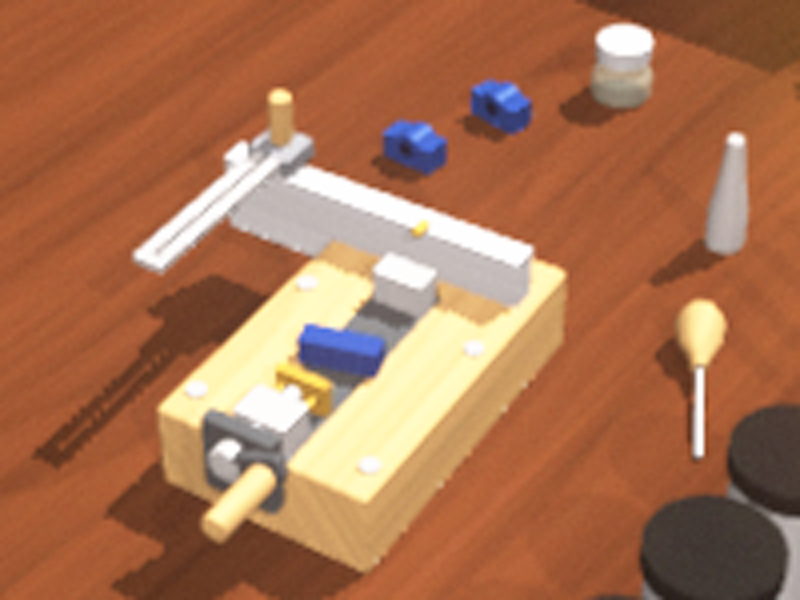

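Two blanks are visible, both upright with domes up, and nothing else that is blue and blank-sized. The offcut sits skewed on the bed, the crank grip is on the +x side, and the guide is parked at -x. In z1 the block top corners are at (370,88), (650,60), (668,228) and (384,258). Next: the vise pose.

```bash
cat >> h.py <<'E'
def rigid(L,W):
    L=np.array(L,float);W=np.array(W)[:,:2];l=L-L.mean(0);w=W-W.mean(0)
    a=np.arctan2((l[:,0]*w[:,1]-l[:,1]*w[:,0]).sum(),(l*w).sum())
    R=np.array([[np.cos(a),-np.sin(a)],[np.sin(a),np.cos(a)]])
    return a,W.mean(0)-R@L.mean(0),np.linalg.norm(W-(L@R.T+W.mean(0)-R@L.mean(0)),axis=1)
E
python3 - <<'E'
from h import *
t=cap('top');s=cap('scene')
z1=lambda p:np.array(p)/3.33+[160,170]
z2=lambda p:np.array(p)/4+[235,140]
B=pix2plane(t,z1([(370,88),(650,60),(668,228),(384,258)]),.062)
L=[(75,150),(75,-95),(-75,-95),(-75,150)];L=np.array(L)/1000
a,o,e=rigid(L,B);print('top',np.degrees(a),o,e)
B2=pix2plane(s,z2([(567,270),(365,497),(160,410)]),.062)
print('scene',[x if np.isscalar(x) else x.round(4) for x in rigid(L[:3],B2)],np.degrees(rigid(L[:3],B2)[0]))
# offcut & blanks orientation from top-face edges; two-view
for c,n in((t,'top'),(s,'scene')):
    h=cv2.cvtColor(c['frame'],cv2.COLOR_BGR2HSV);m=cv2.inRange(h,(105,120,50),(130,255,255))
    k,l,st,ce=cv2.connectedComponentsWithStats(m)
    for i in range(1,k):
        if 80<st[i,4]<120:
            p=np.argwhere(l==i)[:,::-1].astype(float);z=.082 if 215<ce[i][1]<226 else .02
            w=pix2plane(c,p,z)[:,:2];ev,V=np.linalg.eigh(np.cov(w.T));print(n,ce[i].round(1),w.mean(0).round(4),np.degrees(np.arctan2(V[1,1],V[0,1])),np.sqrt(ev*12).round(4))
# crank grip
print(pix2plane(t,z1([(731,92),(703,94),(760,90)]),.078).round(4),pix2plane(s,z2([(268,478),(213,527)]),.078).round(4))
print('knob',pix2plane(t,z1([(428,299)]),.154))
E
```

```text
top 5.8530221092102135 [ 0.58378053 -0.02596194] [0.0009026  0.00113349 0.00181491 0.00033142]
scene [np.float64(0.10765981441649028), array([ 0.5864, -0.0252]), array([0.0018, 0.0037, 0.0032])] 6.168452989226589
top [326.  215.9] [ 0.5818 -0.028 ] -157.63071476106185 [0.0164 0.0434]
top [206.1 261.5] [0.4565 0.3221] 173.98197858904064 [0.0229 0.0386]
top [234.1 268.5] [0.4363 0.239 ] -179.4017570673081 [0.0208 0.0401]
scene [360.  165.8] [0.4638 0.3147] 145.16695675307625 [0.035  0.0575]
scene [338.5 175.7] [0.4428 0.2332] 156.23480654099185 [0.0349 0.0558]
scene [320.1 224.9] [ 0.5861 -0.0299] -159.55047653256847 [0.0177 0.0502]
[[ 0.6355 -0.1813  0.078 ]
 [ 0.6337 -0.1572  0.078 ]
 [ 0.6372 -0.2063  0.078 ]] [[ 0.6251 -0.1437  0.078 ]
 [ 0.6256 -0.1908  0.078 ]]
knob [[0.45441689 0.07065033 0.154     ]]
```

Emit:
{"api": "move_arm", "payload": {"commands": [[18, 30, 0, 0, 0, 4.7, 100], [19, 31, 0, 0, 0, 4.7, 100], [19, 31, 0, 0, 0, 4.7, 100], [19, 31, 0, 0, 0, 4.7, 100], [19, 31, 0, 0, 0, 4.7, 100], [19, 31, 0, 0, 0, 4.7, 100], [19, 31, 0, 0, 0, 4.7, 100], [19, 31, 0, 0, 0, 4.7, 100], [19, 31, 0, 0, 0, 4.7, 100], [19, 31, 0, 0, 0, 4.7, 100], [19, 31, 0, 0, 0, 4.7, 100], [19, 31, 0, 0, 0, 4.7, 100], [19, 31, 0, 0, 0, 4.7, 100], [19, 31, 0, 0, 0, 4.7, 100], [19, 31, 0, 0, 0, 4.7, 100], [19, 30, 0, 0, 0, 4.7, 100], [19, 30, 0, 0, 0, 4.7, 100], [18, 30, 0, 0, 0, 4.7, 100], [18, 30, 0, 0, 0, 4.7, 100], [18, 30, 0, 0, 0, 4.7, 100]], "squeeze": 15}}

```text
time_s: 2.3
tcp_pos: [0.5855, -0.0264, 0.2267]
eef_rot: [-180.0, -0.0, -67.8]
contact_force: [1.5, -0.5, 0.8]
gripper_width: 0.0877
```

Emit:
{"api": "move_arm", "payload": {"commands": [[-1, -2, -35, 0, 0, 0, 100], [0, 0, -40, 0, 0, 0, 100], [0, 0, -40, 0, 0, 0, 100], [0, 0, -30, 0, 0, 0, 100], [0, 0, -12, 0, 0, 0, 100], [0, 0, 0, 0, 0, 0, 50], [0, 0, 0, 0, 0, 0, 50], [0, 0, 0, 0, 0, 0, 30], [0, 0, 0, 0, 0, 0, 30], [0, 0, 0, 0, 0, 0, 30], [0, 0, 0, 0, 0, 0, 30]]}}

```text
time_s: 3.4
tcp_pos: [0.5845, -0.0297, 0.0706]
eef_rot: [-179.9, -0.0, -68.0]
contact_force: [-1.1, 0.2, 5.4]
gripper_width: 0.0517
```

Emit:
{"api": "move_arm", "payload": {"commands": [[0, 0, 30, 0, 0, 0, 30], [0, 0, 40, 0, 0, 0, 30], [-12, -33, 20, 0, 0, 1.8, 30], [-13, -36, 0, 0, 0, 1.8, 30], [-13, -36, 0, 0, 0, 1.8, 30], [-13, -36, 0, 0, 0, 1.8, 30], [-13, -36, 0, 0, 0, 1.8, 30], [-13, -36, 0, 0, 0, 1.8, 30], [-13, -36, 0, 0, 0, 1.8, 30], [-13, -36, 0, 0, 0, 1.8, 30], [-13, -36, 0, 0, 0, 1.8, 30], [-13, -36, 0, 0, 0, 1.8, 30], [0, 0, -40, 0, 0, 0, 30], [0, 0, -40, 0, 0, 0, 30], [0, 0, -40, 0, 0, 0, 30], [0, 0, -10, 0, 0, 0, 30], [0, 0, 0, 0, 0, 0, 30], [0, 0, 0, 0, 0, 0, 68], [0, 0, 0, 0, 0, 0, 68], [0, 0, 0, 0, 0, 0, 68]]}}

```text
time_s: 5.4
tcp_pos: [0.4562, -0.3872, 0.0315]
eef_rot: [-179.9, -0.2, -49.9]
contact_force: [0.2, -0.4, 0.8]
gripper_width: 0.0593
```

Emit:
{"api": "move_arm", "payload": {"commands": [[0, 0, 30, 0, 0, 0, 68], [0, 0, 50, 0, 0, 0, 80], [0, 0, 50, 0, 0, 0, 100], [0, 0, 0, 0, 0, 0, 100]]}}

```text
time_s: 5.8
tcp_pos: [0.4589, -0.3892, 0.1688]
eef_rot: [-179.7, -0.8, -49.9]
contact_force: [0.5, -0.6, -0.2]
gripper_width: 0.0783
```

```bash
cat > look.py <<'E'
from h import *
def blues():
  for n in('top','scene'):
    c=cap(n)
    h=cv2.cvtColor(c['frame'],cv2.COLOR_BGR2HSV);m=cv2.inRange(h,(105,120,50),(130,255,255))
    k,l,st,ce=cv2.connectedComponentsWithStats(m)
    for i in range(1,k):
        if 20<st[i,4]<400:
            p=np.argwhere(l==i)[:,::-1].astype(float)
            for z in(.02,.08):
                w=pix2plane(c,p,z)[:,:2];ev,V=np.linalg.eigh(np.cov(w.T));print(n,st[i,4],ce[i].round(1),z,w.mean(0).round(4),'ang',(np.degrees(np.arctan2(V[1,1],V[0,1]))%180).round(1))
if __name__=='__main__': blues()
E
python3 look.py
```

```text
top 355 [636.2 270.9] 0.02 [ 0.4287 -0.9437] ang 175.7
top 355 [636.2 270.9] 0.08 [ 0.4271 -0.8945] ang 175.7
top 104 [206.  261.5] 0.02 [0.4565 0.3222] ang 174.2
top 104 [206.  261.5] 0.08 [0.4534 0.3051] ang 174.2
top 100 [234.1 268.4] 0.02 [0.4366 0.2391] ang 1.5
top 100 [234.1 268.4] 0.08 [0.4346 0.2264] ang 1.5
scene 65 [ 6.7 29.2] 0.02 [-1.819   0.2652] ang 161.8
scene 65 [ 6.7 29.2] 0.08 [-1.6051  0.1947] ang 161.8
scene 104 [360.1 166. ] 0.02 [0.4644 0.314 ] ang 145.8
scene 104 [360.1 166. ] 0.08 [0.5146 0.24  ] ang 145.8
scene 100 [338.6 175.6] 0.02 [0.4427 0.2339] ang 158.1
scene 100 [338.6 175.6] 0.08 [0.4945 0.1657] ang 158.1
scene 267 [173.1 308.9] 0.02 [ 0.4588 -0.3886] ang 30.9
scene 267 [173.1 308.9] 0.08 [ 0.5094 -0.4122] ang 30.9
```

Emit:
{"api": "move_arm", "payload": {"commands": [[0, 16, 20, 0, 0, -2.5, 100], [-2, 42, 20, 0, 0, -2.5, 100], [-2, 42, 0, 0, 0, -2.5, 100], [-2, 42, 0, 0, 0, -2.5, 100], [-2, 42, 0, 0, 0, -2.5, 100], [-2, 42, 0, 0, 0, -2.5, 100], [-2, 42, 0, 0, 0, -2.5, 100], [-2, 42, 0, 0, 0, -2.5, 100], [-2, 42, 0, 0, 0, -2.5, 100], [-2, 42, 0, 0, 0, -2.5, 100], [-2, 42, 0, 0, 0, -2.5, 100], [-2, 42, 0, 0, 0, -2.5, 100], [-1, 42, 0, 0, 0, -2.5, 100], [-1, 42, 0, 0, 0, -2.5, 100], [0, 42, 0, 0, 0, -2.5, 100], [0, 20, -30, 0, 0, -2, 100], [0, 0, 0, 0, 0, 0, 100]]}}

```text
time_s: 7.6
tcp_pos: [0.4289, 0.238, 0.1657]
eef_rot: [179.7, -0.2, -89.4]
contact_force: [-0.3, -1.2, 0.0]
gripper_width: 0.088
```

Emit:
{"api": "move_arm", "payload": {"commands": [[8, -1, -30, 0, 0, 0, 100], [0, 0, -45, 0, 0, 0, 100], [0, 0, -45, 0, 0, 0, 100], [0, 0, -30, 0, 0, 0, 100], [0, 0, -9, 0, 0, 0, 100], [0, 0, 0, 0, 0, 0, 100], [0, 0, 0, 0, 0, 0, 55], [0, 0, 0, 0, 0, 0, 55], [0, 0, 0, 0, 0, 0, 30], [0, 0, 0, 0, 0, 0, 30], [0, 0, 0, 0, 0, 0, 30], [0, 0, 0, 0, 0, 0, 30], [0, 0, 0, 0, 0, 0, 30]], "squeeze": 12}}

```text
time_s: 8.9
tcp_pos: [0.4389, 0.2362, 0.0108]
eef_rot: [-180.0, 0.0, -89.5]
contact_force: [-1.8, 0.4, 4.6]
gripper_width: 0.0438
```

Emit:
{"api": "move_arm", "payload": {"commands": [[0, 0, 30, 0, 0, 0, 30], [0, 0, 50, 0, 0, 0, 30], [0, 0, 50, 0, 0, 0, 30], [0, 0, 50, 0, 0, 0, 30], [24, -36, 0, 0, 0, 1, 30], [24, -36, 0, 0, 0, 1, 30], [24, -36, 0, 0, 0, 1, 30], [23, -36, 0, 0, 0, 1, 30], [23, -36, 0, 0, 0, 1, 30], [23, -36, 0, 0, 0, 0.5, 30], [0, 0, -40, 0, 0, 0, 30], [0, 0, -20, 0, 0, 0, 30], [0, 0, 0, 0, 0, 0, 30], [0, 0, 0, 0, 0, 0, 30]]}}

```text
time_s: 10.3
tcp_pos: [0.5801, 0.0201, 0.1308]
eef_rot: [180.0, -0.0, -83.9]
contact_force: [0.1, -0.3, 0.8]
gripper_width: 0.044
```

```bash
python3 - <<'E'
from h import *
st=get_state();print(st['tcp_pos'],st['eef_rot'],st['contact_force'])
t=cap('top');s=cap('scene')
a=cv2.resize(t['frame'][180:260,260:400],None,fx=3.4,fy=3.4,interpolation=cv2.INTER_CUBIC)
b=cv2.resize(s['frame'][150:270,255:375],None,fx=4,fy=4,interpolation=cv2.INTER_CUBIC)
im=np.zeros((480,800,3),np.uint8);im[:a.shape[0],:min(a.shape[1],320)]=a[:,80:400];im[:480,320:]=b;cv2.imwrite('pics/p4.png',im)
E
python3 look.py
```

```text
[0.58010689 0.0201148  0.1308193 ] [ 1.79965193e+02 -3.52395864e-02 -8.39422690e+01] [ 0.05688987 -0.29241161  0.7642865 ]
top 358 [636.2 271. ] 0.02 [ 0.4283 -0.9436] ang 175.7
top 358 [636.2 271. ] 0.08 [ 0.4267 -0.8944] ang 175.7
top 113 [447.6 262.2] 0.02 [ 0.4549 -0.3848] ang 38.6
top 113 [447.6 262.2] 0.08 [ 0.452  -0.3649] ang 38.6
scene 65 [ 6.7 29.2] 0.02 [-1.819   0.2652] ang 161.8
scene 65 [ 6.7 29.2] 0.08 [-1.6051  0.1947] ang 161.8
scene 131 [329.7 194.9] 0.02 [0.4798 0.1429] ang 142.1
scene 131 [329.7 194.9] 0.08 [0.529  0.0811] ang 142.1
scene 256 [172.8 309. ] 0.02 [ 0.4584 -0.3892] ang 30.4
scene 256 [172.8 309. ] 0.08 [ 0.509  -0.4128] ang 30.4
```

View pics/p4.png

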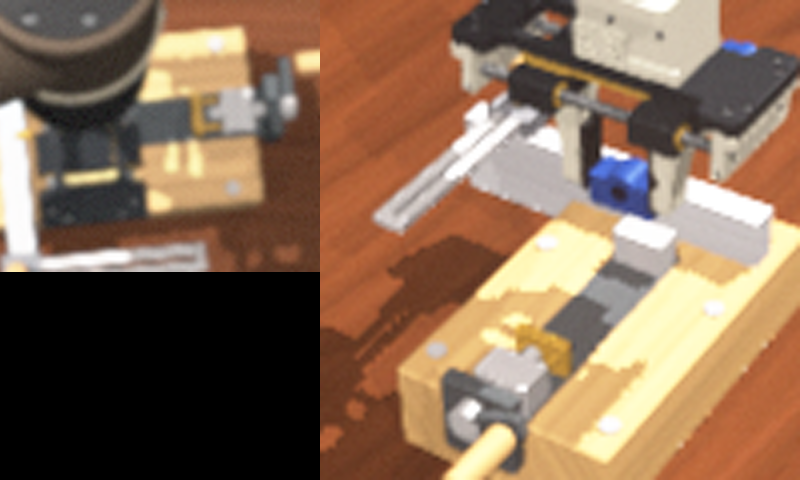

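p4 shows the blank held upright between the fingers at about (620,185), with the fixed jaw below at about (645,240). I'll check the jaw face position.

```bash
python3 - <<'E'
from h import *
s=cap('scene');t=cap('top')
z2=lambda p:np.array(p)/4+[235,140]
z1=lambda p:np.array(p)/3.33+[160,170]
a=np.radians(5.95);o=np.array([.5845,-.0257]);R=np.array([[np.cos(a),-np.sin(a)],[np.sin(a),np.cos(a)]])
def inv(w):return ((w[:,:2]-o)@R*1000).round(1)
print('jaw top front L,R, scene',inv(pix2plane(s,z2([(373,275),(430,295)]),.086)))
print('jaw top front top view',inv(pix2plane(t,z1([(484,136),(486,178),(456,140),(458,182)]),.086)))
# crop for close view with predicted jaw corners
P=[np.r_[R@np.array([x,59])/1000+o,.086] for x in(-18,18)]
print(((proj(s,P)-[235,140])*4).round(0))
E
```

```text
jaw top front L,R, scene [[-12.5  54.6]
 [ 28.3  56.1]]
jaw top front top view [[ 16.6  54.5]
 [-19.3  56.3]
 [ 15.6  78.4]
 [-20.3  80.1]]
[[369. 268.]
 [418. 287.]]
```

Emit:
{"api": "move_arm", "payload": {"commands": [[0, -4, -20, 0, 0, 0, 30], [0, 0, -25, 0, 0, 0, 30], [0, 0, -7, 0, 0, 0, 30], [0, 0, -3, 0, 0, 0, 30], [0, 0, 0, 0, 0, 0, 30], [0, 0, 0, 0, 0, 0, 30]]}}

```text
time_s: 11.2
tcp_pos: [0.5807, 0.0164, 0.0766]
eef_rot: [-179.9, 0.0, -83.9]
contact_force: [0.0, -0.4, -0.5]
gripper_width: 0.0439
```

Emit:
{"api": "move_arm", "payload": {"commands": [[0, 0, -2, 0, 0, 0, 30], [0, 0, -2, 0, 0, 0, 30], [0, 0, 0, 0, 0, 0, 30]]}}

```text
time_s: 11.5
tcp_pos: [0.5805, 0.0163, 0.0725]
eef_rot: [-179.9, 0.0, -83.9]
contact_force: [-0.6, -0.2, 5.9]
gripper_width: 0.0438
```

Emit:
{"api": "move_arm", "payload": {"commands": [[0, 0, 1, 0, 0, 0, 30], [0, 2, 0, 0, 0, 0, 30], [0, 1, 0, 0, 0, 0, 30], [0, 0, 0, 0, 0, 0, 30]]}}

```text
time_s: 11.9
tcp_pos: [0.58, 0.0179, 0.0728]
eef_rot: [180.0, -0.1, -84.0]
contact_force: [1.6, -6.5, 2.3]
gripper_width: 0.0438
```

Emit:
{"api": "move_arm", "payload": {"commands": [[0, -1, 0, 0, 0, 0, 30], [0, 0, 0, 0, 0, 0, 70], [0, 0, 0, 0, 0, 0, 75], [0, 0, 0, 0, 0, 0, 75], [0, 0, 20, 0, 0, 0, 75], [0, 0, 40, 0, 0, 0, 90], [0, 0, 50, 0, 0, 0, 100], [-20, 45, 20, 0, 0, -2, 100], [-20, 45, 0, 0, 0, -2, 100], [-20, 45, 0, 0, 0, -2, 100], [-20, 45, 0, 0, 0, -2, 100], [-20, 45, 0, 0, 0, -2, 100], [-20, 45, 0, 0, 0, -2, 100], [0, 33, 0, 0, 0, 0, 100], [0, 0, 0, 0, 0, 0, 100]]}}

```text
time_s: 13.4
tcp_pos: [0.4605, 0.3225, 0.2013]
eef_rot: [-180.0, 0.0, -95.7]
contact_force: [0.8, 0.7, -0.4]
gripper_width: 0.0879
```

```bash
python3 look.py; python3 - <<'E'
from h import *
t=cap('top');s=cap('scene')
a=cv2.resize(t['frame'][170:290,160:400],None,fx=3.33,fy=3.33,interpolation=cv2.INTER_CUBIC)[:,:800]
cv2.imwrite('pics/p5.png',a)
E
```

```text
top 90 [308.7 217.4] 0.02 [0.5876 0.0223] ang 5.2
top 90 [308.7 217.4] 0.08 [0.5777 0.0209] ang 5.2
top 354 [636.2 270.8] 0.02 [ 0.4291 -0.9438] ang 175.7
top 354 [636.2 270.8] 0.08 [ 0.4275 -0.8946] ang 175.7
top 104 [206.1 261.3] 0.02 [0.4568 0.3221] ang 173.0
top 104 [206.1 261.3] 0.08 [0.4538 0.305 ] ang 173.0
top 116 [447.5 262.1] 0.02 [ 0.4553 -0.3846] ang 39.6
top 116 [447.5 262.1] 0.08 [ 0.4523 -0.3647] ang 39.6
scene 40 [141.1  13.6] 0.02 [-1.4262  0.8458] ang 145.7
scene 40 [141.1  13.6] 0.08 [-1.2404  0.7336] ang 145.7
scene 65 [ 6.7 29.2] 0.02 [-1.819   0.2652] ang 161.8
scene 65 [ 6.7 29.2] 0.08 [-1.6051  0.1947] ang 161.8
scene 108 [360.  165.9] 0.02 [0.4641 0.3142] ang 144.9
scene 108 [360.  165.9] 0.08 [0.5143 0.2402] ang 144.9
scene 85 [331.7 212.8] 0.02 [0.5333 0.0829] ang 4.7
scene 85 [331.7 212.8] 0.08 [0.5786 0.0255] ang 4.7
scene 270 [173.1 308.9] 0.02 [ 0.4587 -0.3886] ang 31.3
scene 270 [173.1 308.9] 0.08 [ 0.5094 -0.4122] ang 31.3
```

View pics/p5.png

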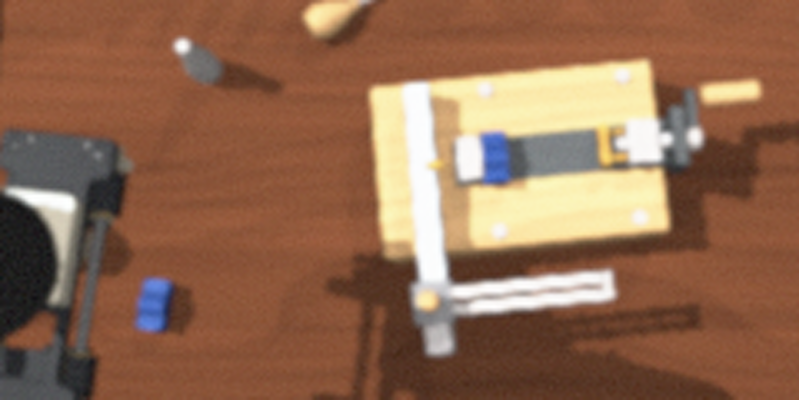

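Blank 1 stands flush against the fixed jaw at p5 (494,158), square to it. Next, the second blank at p5 (153,305).

Emit:
{"api": "move_arm", "payload": {"commands": [[-3, -1, -40, 0, 0, -1, 100], [0, 0, -45, 0, 0, 0, 100], [0, 0, -45, 0, 0, 0, 100], [0, 0, -40, 0, 0, 0, 100], [0, 0, -18, 0, 0, 0, 100], [0, 0, -5, 0, 0, 0, 100], [0, 0, 0, 0, 0, 0, 100], [0, 0, 0, 0, 0, 0, 55], [0, 0, 0, 0, 0, 0, 55], [0, 0, 0, 0, 0, 0, 30], [0, 0, 0, 0, 0, 0, 30], [0, 0, 0, 0, 0, 0, 30], [0, 0, 0, 0, 0, 0, 30]]}}

```text
time_s: 14.9
tcp_pos: [0.4581, 0.3176, 0.0086]
eef_rot: [-180.0, 0.0, -97.0]
contact_force: [-1.2, -0.6, -0.2]
gripper_width: 0.0452
```

Emit:
{"api": "move_arm", "payload": {"commands": [[0, 0, 30, 0, 0, 0, 30], [0, 0, 50, 0, 0, 0, 30], [0, 0, 50, 0, 0, 0, 30], [0, 0, 50, 0, 0, 0, 30], [13, -36, 0, 0, 0, 1.5, 30], [14, -36, 0, 0, 0, 1.5, 30], [14, -36, 0, 0, 0, 1.5, 30], [14, -36, 0, 0, 0, 1.5, 30], [14, -36, 0, 0, 0, 1.5, 30], [14, -36, 0, 0, 0, 1.5, 30], [14, -36, 0, 0, 0, 1.5, 30], [14, -36, 0, 0, 0, 1.5, 30], [13, -38, 0, 0, 0, 1, 30], [0, 0, -40, 0, 0, 0, 30], [0, 0, -40, 0, 0, 0, 30], [0, 0, 0, 0, 0, 0, 30], [0, 0, 0, 0, 0, 0, 30]]}}

```text
time_s: 16.6
tcp_pos: [0.5821, -0.0087, 0.1087]
eef_rot: [179.9, -0.1, -83.9]
contact_force: [0.9, 0.1, 1.1]
gripper_width: 0.0436
```

```bash
python3 look.py|grep -v ' 6[0-9][0-9]'; python3 - <<'E'
from h import *
s=cap('scene')
cv2.imwrite('pics/p6.png',cv2.resize(s['frame'][150:270,255:405],None,fx=5,fy=5,interpolation=cv2.INTER_CUBIC))
E
```

```text
top 357 [636.2 270.8] 0.02 [ 0.4291 -0.9438] ang 175.7
top 357 [636.2 270.8] 0.08 [ 0.4275 -0.8945] ang 175.7
top 114 [447.6 262.2] 0.02 [ 0.4552 -0.3848] ang 39.4
top 114 [447.6 262.2] 0.08 [ 0.4522 -0.3649] ang 39.4
scene 65 [ 6.7 29.2] 0.02 [-1.819   0.2652] ang 161.8
scene 65 [ 6.7 29.2] 0.08 [-1.6051  0.1947] ang 161.8
scene 131 [323.3 207.8] 0.02 [0.5015 0.0864] ang 139.7
scene 131 [323.3 207.8] 0.08 [0.5491 0.0287] ang 139.7
scene 41 [335.2 218.8] 0.02 [0.5561 0.0687] ang 86.2
scene 41 [335.2 218.8] 0.08 [0.5998 0.0123] ang 86.2
scene 257 [172.7 309. ] 0.02 [ 0.4584 -0.3893] ang 30.3
scene 257 [172.7 309. ] 0.08 [ 0.5091 -0.4129] ang 30.3
```

View pics/p6.png

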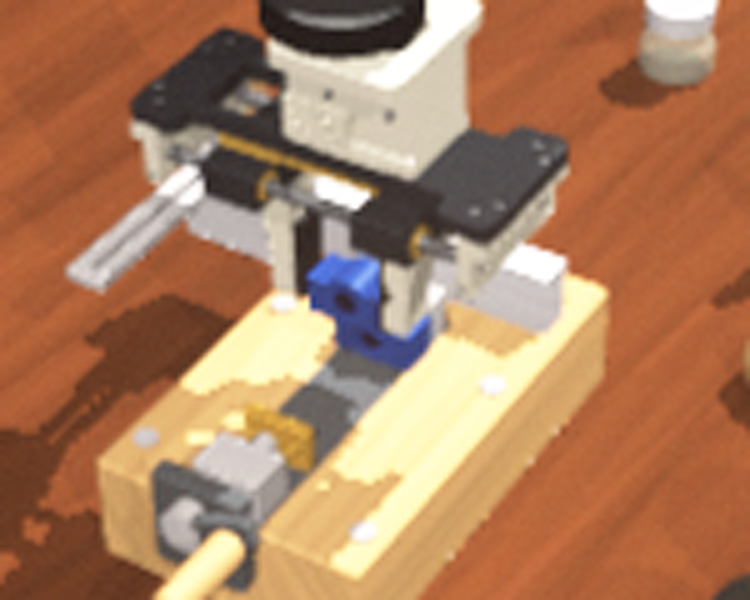

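The held blank at p6 (345,285) is upright and in front of blank 1, which stands at (400,340). Lowering.

Emit:
{"api": "move_arm", "payload": {"commands": [[0, -3, -12, 0, 0, 0, 30], [0, 0, -16, 0, 0, 0, 30], [0, 0, -5, 0, 0, 0, 30], [0, 0, -2, 0, 0, 0, 30], [0, 0, -1, 0, 0, 0, 30], [0, 0, 0, 0, 0, 0, 30], [0, 0, 0, 0, 0, 0, 30]]}}

```text
time_s: 17.45
tcp_pos: [0.5825, -0.0114, 0.0729]
eef_rot: [-180.0, 0.0, -84.0]
contact_force: [0.2, 0.1, -0.0]
gripper_width: 0.0436
```

Emit:
{"api": "move_arm", "payload": {"commands": [[0, 0, -1, 0, 0, 0, 30], [0, 0, -1, 0, 0, 0, 30], [0, 0, 0, 0, 0, 0, 30], [0, 2, 0, 0, 0, 0, 30], [0, 2, 0, 0, 0, 0, 30], [0, 1, 0, 0, 0, 0, 30], [0, 0, 0, 0, 0, 0, 30]]}}

```text
time_s: 18.15
tcp_pos: [0.5827, -0.0066, 0.0711]
eef_rot: [-179.9, -0.0, -83.9]
contact_force: [-0.8, -1.8, 5.5]
gripper_width: 0.0439
```

Emit:
{"api": "move_arm", "payload": {"commands": [[0, 0, 0.5, 0, 0, 0, 30], [0, 1, 0, 0, 0, 0, 30], [0, 1, 0, 0, 0, 0, 30], [0, 0, 0, 0, 0, 0, 30]]}}

```text
time_s: 18.55
tcp_pos: [0.5823, -0.0059, 0.0711]
eef_rot: [180.0, -0.1, -84.0]
contact_force: [0.9, -9.7, 3.5]
gripper_width: 0.044
```

Emit:
{"api": "move_arm", "payload": {"commands": [[0, -1, 0, 0, 0, 0, 30], [0, 0, 0, 0, 0, 0, 70], [0, 0, 0, 0, 0, 0, 75], [0, 0, 0, 0, 0, 0, 75], [0, 0, 20, 0, 0, 0, 75], [0, 0, 40, 0, 0, 0, 80], [0, 0, 50, 0, 0, 0, 60], [-30, 40, 30, 0, 0, 0, 60], [-40, 40, 0, 0, 0, 0, 60], [-40, 40, 0, 0, 0, 0, 60], [-40, 40, 0, 0, 0, 0, 60], [0, 0, 0, 0, 0, 0, 60]]}}

```text
time_s: 19.75
tcp_pos: [0.4471, 0.1382, 0.2071]
eef_rot: [-180.0, 0.1, -83.6]
contact_force: [0.2, 0.0, 1.0]
gripper_width: 0.0528
```

```bash
python3 look.py|grep -v '0\.02 '; python3 - <<'E'
from h import *
t=cap('top');s=cap('scene')
a=cv2.resize(t['frame'][185:245,290:390],None,fx=4,fy=4,interpolation=cv2.INTER_CUBIC)
b=cv2.resize(s['frame'][190:290,270:350],None,fx=5,fy=5,interpolation=cv2.INTER_CUBIC)
im=np.zeros((500,800,3),np.uint8);im[:240,:400]=a;im[:500,400:800]=b;cv2.imwrite('pics/p7.png',im)
E
```

```text
top 193 [312.5 217. ] 0.08 [0.5789 0.01  ] ang 101.3
top 357 [636.2 271. ] 0.08 [ 0.4268 -0.8945] ang 175.6
top 116 [447.7 262.2] 0.08 [ 0.452  -0.3652] ang 39.9
scene 65 [ 6.7 29.2] 0.08 [-1.6051  0.1947] ang 161.8
scene 174 [329.2 215.3] 0.08 [0.5798 0.0141] ang 123.8
scene 271 [173.1 308.8] 0.08 [ 0.5092 -0.412 ] ang 31.1
```

View pics/p7.png

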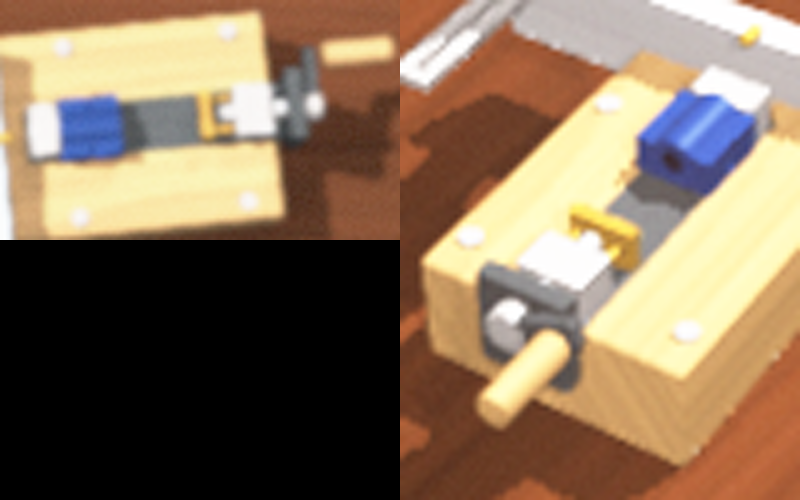

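Both blanks stand together against the fixed jaw (p7 left (92,128), right (695,140)). The crank grip is at left (325–392, 50) and right (492,412)–(550,345). I'll triangulate it.

```bash
python3 - <<'E'
from h import *
t=cap('top');s=cap('scene')
def tri(a,b):
    A=[];
    for c,uv in((t,a),(s,b)):
        p=pix2plane(c,[uv],0.)[0];q=pix2plane(c,[uv],.1)[0];A.append((p,(q-p)/np.linalg.norm(q-p)))
    M=sum(np.eye(3)-np.outer(d,d) for p,d in A);r=sum((np.eye(3)-np.outer(d,d))@p for p,d in A)
    x=np.linalg.solve(M,r);return x.round(4),[np.linalg.norm((np.eye(3)-np.outer(d,d))@(x-p)).round(4) for p,d in A]
print('mid',tri((379.6,197.4),(294.2,265.6)))
print('end',tri((388,196.8),(288.4,272.4)))
print('start',tri((371.2,198),(300,259)))
# predicted mid for angles
a=np.radians(5.95);o=np.array([.5845,-.0257]);vx=np.array([np.cos(a),np.sin(a)]);vy=np.array([-np.sin(a),np.cos(a)])
for th in range(50,140,10):
    w=o-.156*vy+.035*np.sin(np.radians(th))*vx;P=np.r_[w,.078+.035*np.cos(np.radians(th))];print(th,P.round(4),proj(t,[P])[0].round(1),proj(s,[P])[0].round(1))
E
```

```text
mid (array([ 0.6333, -0.179 ,  0.0922]), [np.float64(0.0004), np.float64(0.0004)])
end (array([ 0.6358, -0.2022,  0.0917]), [np.float64(0.0013), np.float64(0.0013)])
start (array([ 0.6309, -0.1557,  0.0926]), [np.float64(0.0004), np.float64(0.0004)])
50 [ 0.6273 -0.1781  0.1005] [379.7 198.7] [292.  261.5]
60 [ 0.6308 -0.1777  0.0955] [379.3 197.9] [293.5 263.7]
70 [ 0.6334 -0.1775  0.09  ] [378.8 197.4] [294.6 266. ]
80 [ 0.635  -0.1773  0.0841] [378.4 197.3] [295.3 268.1]
90 [ 0.6355 -0.1772  0.078 ] [378.1 197.6] [295.7 270.2]
100 [ 0.635  -0.1773  0.0719] [377.8 198.2] [295.7 272. ]
110 [ 0.6334 -0.1775  0.066 ] [377.6 199.2] [295.2 273.6]
120 [ 0.6308 -0.1777  0.0605] [377.4 200.5] [294.4 274.9]
130 [ 0.6273 -0.1781  0.0555] [377.3 202. ] [293.3 275.8]
```

Emit:
{"api": "move_arm", "payload": {"commands": [[20, -36, 0, 0, 0, 0, 50], [21, -36, 0, 0, 0, 0, 50], [21, -36, 0, 0, 0, 0, 50], [21, -36, 0, 0, 0, 0, 50], [21, -36, 0, 0, 0, 0, 50], [21, -37, 0, 0, 0, 0, 50], [21, -37, 0, 0, 0, 0, 50], [21, -37, 0, 0, 0, 0, 50], [20, -36, 0, 0, 0, 0, 50], [0, 0, -40, 0, 0, 0, 50], [0, 0, -40, 0, 0, 0, 50], [0, 0, -30, 0, 0, 0, 50], [0, 0, -14, 0, 0, 0, 50], [0, 0, -3, 0, 0, 0, 50], [0, 0, 0, 0, 0, 0, 50]]}}

```text
time_s: 21.55
tcp_pos: [0.6378, -0.1929, 0.08]
eef_rot: [-180.0, -0.0, -84.0]
contact_force: [-0.4, -0.7, 0.6]
gripper_width: 0.0436
```

Emit:
{"api": "move_arm", "payload": {"commands": [[-4, 3, 0, 0, 0, 0, 40], [0, 0, 0, 0, 0, 0, 15], [0, 0, 0, 0, 0, 0, 10], [0, 0, 0, 0, 0, 0, 10], [0, 0, 0, 0, 0, 0, 10], [0, 0, 0, 0, 0, 0, 10]], "squeeze": 20}}

```text
time_s: 22.15
tcp_pos: [0.6343, -0.189, 0.0804]
eef_rot: [-179.9, -0.0, -83.9]
contact_force: [1.3, 1.7, 4.2]
gripper_width: 0.0173
```

```bash
python3 - <<'E'
import numpy as np
a=np.radians(5.95);th=np.radians(68.7+18*np.arange(25))
P=np.c_[35*np.sin(th)*np.cos(a),35*np.sin(th)*np.sin(a),35*np.cos(th)].round(0+1)
D=np.diff(P,axis=0).round(1)
print([d.tolist()+[0,0,0,10] for d in D])
E
```

```text
[[2.4, 0.2, -10.7, 0, 0, 0, 10], [-1.1, -0.1, -10.9, 0, 0, 0, 10], [-4.4, -0.4, -10.0, 0, 0, 0, 10], [-7.3, -0.8, -8.2, 0, 0, 0, 10], [-9.4, -1.0, -5.5, 0, 0, 0, 10], [-10.6, -1.1, -2.3, 0, 0, 0, 10], [-10.8, -1.1, 1.0, 0, 0, 0, 10], [-10.0, -1.1, 4.4, 0, 0, 0, 10], [-8.1, -0.8, 7.3, 0, 0, 0, 10], [-5.5, -0.6, 9.5, 0, 0, 0, 10], [-2.4, -0.2, 10.7, 0, 0, 0, 10], [1.1, 0.1, 10.9, 0, 0, 0, 10], [4.4, 0.4, 10.0, 0, 0, 0, 10], [7.3, 0.8, 8.2, 0, 0, 0, 10], [9.4, 1.0, 5.5, 0, 0, 0, 10], [10.6, 1.1, 2.3, 0, 0, 0, 10], [10.8, 1.1, -1.0, 0, 0, 0, 10], [10.0, 1.1, -4.4, 0, 0, 0, 10], [8.1, 0.8, -7.3, 0, 0, 0, 10], [5.5, 0.6, -9.5, 0, 0, 0, 10], [2.4, 0.2, -10.7, 0, 0, 0, 10], [-1.1, -0.1, -10.9, 0, 0, 0, 10], [-4.4, -0.4, -10.0, 0, 0, 0, 10], [-7.3, -0.8, -8.2, 0, 0, 0, 10]]
```

Emit:
{"api": "move_arm", "payload": {"commands": [[2.4, 0.2, -10.7, 0, 0, 0, 10], [-1.1, -0.1, -10.9, 0, 0, 0, 10], [-4.4, -0.4, -10.0, 0, 0, 0, 10], [-7.3, -0.8, -8.2, 0, 0, 0, 10], [-9.4, -1.0, -5.5, 0, 0, 0, 10]]}}

```text
time_s: 22.65
tcp_pos: [0.613, -0.1911, 0.0336]
eef_rot: [180.0, 0.0, -84.0]
contact_force: [-0.5, 6.4, 13.3]
gripper_width: 0.0171
```

Emit:
{"api": "move_arm", "payload": {"commands": [[-10.6, -1.1, -2.3, 0, 0, 0, 10], [-10.8, -1.1, 1.0, 0, 0, 0, 10], [-10.0, -1.1, 4.4, 0, 0, 0, 10], [-8.1, -0.8, 7.3, 0, 0, 0, 10], [-5.5, -0.6, 9.5, 0, 0, 0, 10], [-2.4, -0.2, 10.7, 0, 0, 0, 10], [1.1, 0.1, 10.9, 0, 0, 0, 10], [4.4, 0.4, 10.0, 0, 0, 0, 10], [7.3, 0.8, 8.2, 0, 0, 0, 10], [9.4, 1.0, 5.5, 0, 0, 0, 10]]}}

```text
time_s: 23.65
tcp_pos: [0.5855, -0.1939, 0.0981]
eef_rot: [179.7, 0.1, -84.0]
contact_force: [-4.9, 1.1, -2.7]
gripper_width: 0.0173
```

Emit:
{"api": "move_arm", "payload": {"commands": [[10.6, 1.1, 2.3, 0, 0, 0, 10], [10.8, 1.1, -1.0, 0, 0, 0, 10], [10.0, 1.1, -4.4, 0, 0, 0, 10], [8.1, 0.8, -7.3, 0, 0, 0, 10], [5.5, 0.6, -9.5, 0, 0, 0, 10]]}}

```text
time_s: 24.15
tcp_pos: [0.6344, -0.189, 0.0802]
eef_rot: [-179.9, -0.0, -83.9]
contact_force: [-1.9, 3.0, 4.4]
gripper_width: 0.0169
```

Emit:
{"api": "move_arm", "payload": {"commands": [[2.4, 0.2, -10.7, 0, 0, 0, 10], [-1.1, -0.1, -10.9, 0, 0, 0, 10], [-4.4, -0.4, -10.0, 0, 0, 0, 10], [-7.3, -0.8, -8.2, 0, 0, 0, 10], [-9.4, -1.0, -5.5, 0, 0, 0, 10], [-10.6, -1.1, -2.3, 0, 0, 0, 10], [-10.8, -1.1, 1.0, 0, 0, 0, 10], [-10.0, -1.1, 4.4, 0, 0, 0, 10], [-8.1, -0.8, 7.3, 0, 0, 0, 10], [-5.5, -0.6, 9.5, 0, 0, 0, 10], [-2.4, -0.2, 10.7, 0, 0, 0, 10], [1.1, 0.1, 10.9, 0, 0, 0, 10], [4.4, 0.4, 10.0, 0, 0, 0, 10], [7.3, 0.8, 8.2, 0, 0, 0, 10], [9.4, 1.0, 5.5, 0, 0, 0, 10], [10.6, 1.1, 2.3, 0, 0, 0, 10], [10.8, 1.1, -1.0, 0, 0, 0, 10], [10.0, 1.1, -4.4, 0, 0, 0, 10], [8.1, 0.8, -7.3, 0, 0, 0, 10], [5.5, 0.6, -9.5, 0, 0, 0, 10]]}}

```text
time_s: 26.15
tcp_pos: [0.6344, -0.189, 0.0803]
eef_rot: [-179.9, -0.0, -83.9]
contact_force: [-1.8, 4.8, 3.6]
gripper_width: 0.0172
```

Emit:
{"api": "move_arm", "payload": {"commands": [[2.4, 0.2, -10.7, 0, 0, 0, 10], [-1.1, -0.1, -10.9, 0, 0, 0, 10], [-4.4, -0.4, -10.0, 0, 0, 0, 10], [-7.3, -0.8, -8.2, 0, 0, 0, 10], [-9.4, -1.0, -5.5, 0, 0, 0, 10], [-10.6, -1.1, -2.3, 0, 0, 0, 10], [-10.8, -1.1, 1.0, 0, 0, 0, 10], [-10.0, -1.1, 4.4, 0, 0, 0, 10], [-8.1, -0.8, 7.3, 0, 0, 0, 10], [-5.5, -0.6, 9.5, 0, 0, 0, 10], [-2.4, -0.2, 10.7, 0, 0, 0, 10], [1.1, 0.1, 10.9, 0, 0, 0, 10], [4.4, 0.4, 10.0, 0, 0, 0, 10], [7.3, 0.8, 8.2, 0, 0, 0, 10], [9.4, 1.0, 5.5, 0, 0, 0, 10], [10.6, 1.1, 2.3, 0, 0, 0, 10], [10.8, 1.1, -1.0, 0, 0, 0, 10], [10.0, 1.1, -4.4, 0, 0, 0, 10], [8.1, 0.8, -7.3, 0, 0, 0, 10], [5.5, 0.6, -9.5, 0, 0, 0, 10]]}}

```text
time_s: 28.15
tcp_pos: [0.6344, -0.1891, 0.0803]
eef_rot: [-179.9, -0.0, -83.9]
contact_force: [-3.1, 5.5, 4.1]
gripper_width: 0.0172
```

```bash
python3 look.py|grep -v '0\.02 '; python3 - <<'E'
from h import *
t=cap('top');s=cap('scene')
b=cv2.resize(s['frame'][190:290,260:360],None,fx=6,fy=6,interpolation=cv2.INTER_CUBIC)
cv2.imwrite('pics/p8.png',b)
E
```

```text
top 358 [636.2 271. ] 0.08 [ 0.427  -0.8945] ang 175.7
top 108 [447.4 262. ] 0.08 [ 0.4526 -0.3644] ang 38.9
scene 65 [ 6.7 29.2] 0.08 [-1.6051  0.1947] ang 161.8
scene 230 [329.9 216.9] 0.08 [0.5847 0.0105] ang 140.8
scene 268 [173.  308.9] 0.08 [ 0.5092 -0.4124] ang 30.2
```

View pics/p8.png

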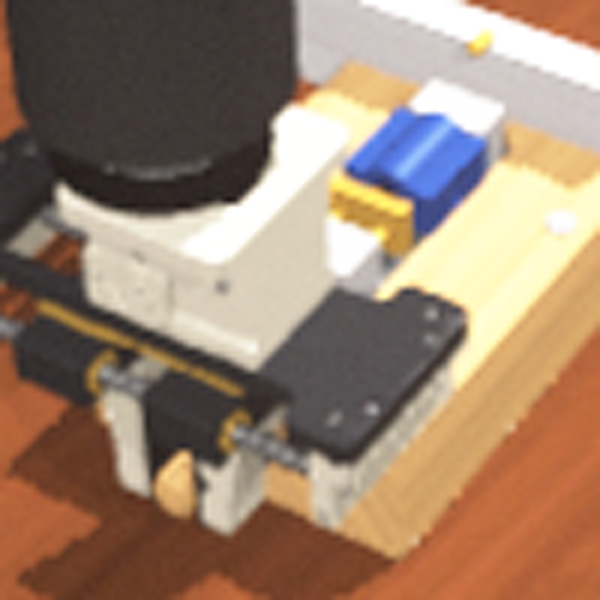

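After 3 turns the brass face at p8 (370,215) has almost reached the pack, which is undisturbed. One more turn.

Emit:
{"api": "move_arm", "payload": {"commands": [[2.4, 0.2, -10.7, 0, 0, 0, 10], [-1.1, -0.1, -10.9, 0, 0, 0, 10], [-4.4, -0.4, -10.0, 0, 0, 0, 10], [-7.3, -0.8, -8.2, 0, 0, 0, 10], [-9.4, -1.0, -5.5, 0, 0, 0, 10], [-10.6, -1.1, -2.3, 0, 0, 0, 10], [-10.8, -1.1, 1.0, 0, 0, 0, 10], [-10.0, -1.1, 4.4, 0, 0, 0, 10], [-8.1, -0.8, 7.3, 0, 0, 0, 10], [-5.5, -0.6, 9.5, 0, 0, 0, 10], [-2.4, -0.2, 10.7, 0, 0, 0, 10], [1.1, 0.1, 10.9, 0, 0, 0, 10], [4.4, 0.4, 10.0, 0, 0, 0, 10], [7.3, 0.8, 8.2, 0, 0, 0, 10], [9.4, 1.0, 5.5, 0, 0, 0, 10], [10.6, 1.1, 2.3, 0, 0, 0, 10], [10.8, 1.1, -1.0, 0, 0, 0, 10], [10.0, 1.1, -4.4, 0, 0, 0, 10], [8.1, 0.8, -7.3, 0, 0, 0, 10], [5.5, 0.6, -9.5, 0, 0, 0, 10]]}}

```text
time_s: 30.35
tcp_pos: [0.6343, -0.1891, 0.0805]
eef_rot: [-180.0, -0.0, -83.9]
contact_force: [-3.6, 6.0, 4.8]
gripper_width: 0.0172
```

Emit:
{"api": "move_arm", "payload": {"commands": [[1.8, 0.2, -6, 0, 0, 0, 10], [0, 0, 0, 0, 0, 0, 10], [0, 0, 0, 0, 0, 0, 40], [0, 0, 0, 0, 0, 0, 50], [0, 0, 0, 0, 0, 0, 50], [0, 0, 20, 0, 0, 0, 50], [0, 0, 40, 0, 0, 0, 50], [0, 0, 50, 0, 0, 0, 50], [-30, -30, 20, 0, 0, 0, 40], [-40, -30, 0, 0, 0, 0, 20], [-40, -30, 0, 0, 0, 0, 20], [0, 0, 0, 0, 0, 0, 20]]}}

```text
time_s: 31.55
tcp_pos: [0.5206, -0.2815, 0.2047]
eef_rot: [180.0, -0.0, -84.2]
contact_force: [0.9, 0.1, -0.4]
gripper_width: 0.0193
```

```bash
python3 look.py|grep -v '0\.02 '; python3 - <<'E'
from h import *
t=cap('top');s=cap('scene')
a=cv2.resize(t['frame'][190:240,290:390],None,fx=4,fy=4,interpolation=cv2.INTER_CUBIC)
b=cv2.resize(s['frame'][190:290,270:350],None,fx=5,fy=5,interpolation=cv2.INTER_CUBIC)
im=np.zeros((500,800,3),np.uint8);im[:200,:400]=a;im[:500,400:800]=b;cv2.imwrite('pics/p9.png',im)
E
```

```text
top 177 [311.9 217. ] 0.08 [0.5789 0.0119] ang 179.9
top 354 [636.2 270.9] 0.08 [ 0.4271 -0.8946] ang 175.6
scene 65 [ 6.7 29.2] 0.08 [-1.6051  0.1947] ang 161.8
scene 162 [330.  215.1] 0.08 [0.5807 0.016 ] ang 164.7
scene 271 [173.1 308.8] 0.08 [ 0.5091 -0.412 ] ang 30.8
```

View pics/p9.png

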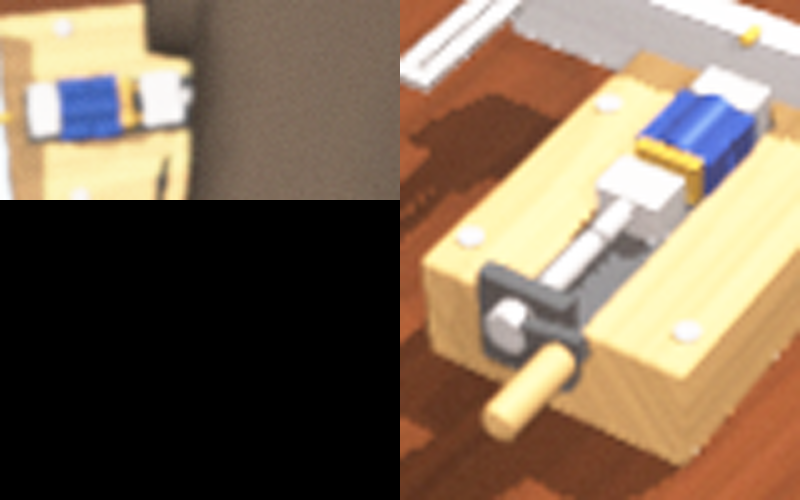

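p9 shows the brass face against the pack with only a sliver of gap to the steel jaw. From the pixel shifts the cushion is pressed in about 8 mm, and the crank arithmetic gives about 6.5 mm, so it is within range. Next, the guide knob.

Emit:
{"api": "move_arm", "payload": {"commands": [[-6, 37, 0, 0, 0, 0, 50], [-7, 39, 0, 0, 0, 0, 50], [-7, 39, 0, 0, 0, 0, 50], [-8, 39, 0, 0, 0, 0, 50], [-8, 40, 0, 0, 0, 0, 50], [-8, 40, 0, 0, 0, 0, 50], [-8, 40, 0, 0, 0, 0, 50], [-7, 39, 0, 0, 0, 0, 50], [-8, 39, 0, 0, 0, 0, 50], [0, 0, 0, 0, 0, 0, 50], [0, 0, 0, 0, 0, 0, 50]]}}

```text
time_s: 32.85
tcp_pos: [0.4583, 0.0748, 0.2036]
eef_rot: [180.0, -0.0, -83.7]
contact_force: [0.6, -0.3, 0.0]
gripper_width: 0.0438
```

Emit:
{"api": "move_arm", "payload": {"commands": [[-4, -4, -20, 0, 0, 0, 50], [0, 0, -30, 0, 0, 0, 50], [0, 0, -20, 0, 0, 0, 50], [0, 0, -6, 0, 0, 0, 50], [0, 0, 0, 0, 0, 0, 40], [0, 0, 0, 0, 0, 0, 10], [0, 0, 0, 0, 0, 0, 10], [0, 0, 0, 0, 0, 0, 10], [0, 0, 0, 0, 0, 0, 10]], "squeeze": 12}}

```text
time_s: 33.75
tcp_pos: [0.4547, 0.0693, 0.1284]
eef_rot: [-179.9, 0.0, -84.0]
contact_force: [-0.6, 0.0, 3.2]
gripper_width: 0.0154
```

Emit:
{"api": "move_arm", "payload": {"commands": [[10, 1, 0, 0, 0, 0, 10], [10, 1, 0, 0, 0, 0, 10], [10, 1, 0, 0, 0, 0, 10], [10, 1, 0, 0, 0, 0, 10], [10, 1, 0, 0, 0, 0, 10], [10, 1, 0, 0, 0, 0, 10], [10, 1, 0, 0, 0, 0, 10], [10, 1, 0, 0, 0, 0, 10], [10, 1, 0, 0, 0, 0, 10], [10, 1, 0, 0, 0, 0, 10], [8, 1, 0, 0, 0, 0, 10], [4, 0.5, 0, 0, 0, 0, 10], [4, 0.5, 0, 0, 0, 0, 10], [3, 0.4, 0, 0, 0, 0, 10], [0, 0, 0, 0, 0, 0, 10], [0, 0, 0, 0, 0, 0, 10]]}}

```text
time_s: 35.35
tcp_pos: [0.5741, 0.081, 0.1274]
eef_rot: [-180.0, -0.0, -84.0]
contact_force: [4.4, -3.8, -1.0]
gripper_width: 0.0155
```

Emit:
{"api": "move_arm", "payload": {"commands": [[2, 0.2, 0, 0, 0, 0, 10], [1, 0.2, 0, 0, 0, 0, 10], [0, 0, 0, 0, 0, 0, 10]]}}

```text
time_s: 35.65
tcp_pos: [0.5742, 0.0809, 0.1273]
eef_rot: [179.8, -0.1, -84.0]
contact_force: [-7.4, -2.1, 7.7]
gripper_width: 0.0155
```

The knob no longer moves and the push force builds up, so the guide is at its hard stop. Releasing and lifting away.

Emit:
{"api": "move_arm", "payload": {"commands": [[-3, -0.3, 0, 0, 0, 0, 10], [0, 0, 0, 0, 0, 0, 45], [0, 0, 0, 0, 0, 0, 50], [0, 0, 0, 0, 0, 0, 50], [0, 0, 25, 0, 0, 0, 50], [0, 0, 40, 0, 0, 0, 50], [-20, 40, 20, 0, 0, 0, 50], [-30, 45, 0, 0, 0, 0, 50], [-30, 45, 0, 0, 0, 0, 50], [-30, 45, 0, 0, 0, 0, 50], [0, 0, 0, 0, 0, 0, 50]]}}

```text
time_s: 36.75
tcp_pos: [0.4675, 0.2507, 0.213]
eef_rot: [-180.0, 0.1, -83.7]
contact_force: [0.8, 0.0, 1.2]
gripper_width: 0.0439
```

```bash
python3 look.py|grep -v '0\.02 '; python3 - <<'E'
from h import *
t=cap('top');s=cap('scene')
a=cv2.resize(t['frame'][180:290,250:480],None,fx=1.7,fy=1.7,interpolation=cv2.INTER_CUBIC)
b=cv2.resize(s['frame'][170:290,265:365],None,fx=4,fy=4,interpolation=cv2.INTER_CUBIC)
im=np.zeros((480,800,3),np.uint8);im[:a.shape[0],:a.shape[1]]=a;im[:,400:]=b;cv2.imwrite('pics/p10.png',im)
k=np.array([.5845,-.0257])+.110*np.array([-.1037,.9946]);
P=[np.r_[k,.154],np.r_[np.array([.5845,-.0257])-.037*np.array([-.1037,.9946]),.115]]
print('pred knob/arm end home',((proj(s,P)-[265,170])*4+[400,0]).round(),((proj(t,P)-[250,180])*1.7).round())
E
```

```text
top 53 [312.2 221.7] 0.08 [0.5655 0.011 ] ang 93.2
top 357 [636.2 271.1] 0.08 [ 0.4266 -0.8945] ang 175.6
top 116 [447.6 262.2] 0.08 [ 0.4522 -0.3649] ang 40.2
scene 65 [ 6.7 29.2] 0.08 [-1.6051  0.1947] ang 161.8
scene 120 [332.5 216. ] 0.08 [0.5878 0.0169] ang 115.6
scene 271 [173.1 308.8] 0.08 [ 0.5093 -0.4121] ang 30.5
pred knob/arm end home [[716.  29.]
 [587. 208.]] [[ 58.  59.]
 [151.  54.]]
```

View pics/p10.png

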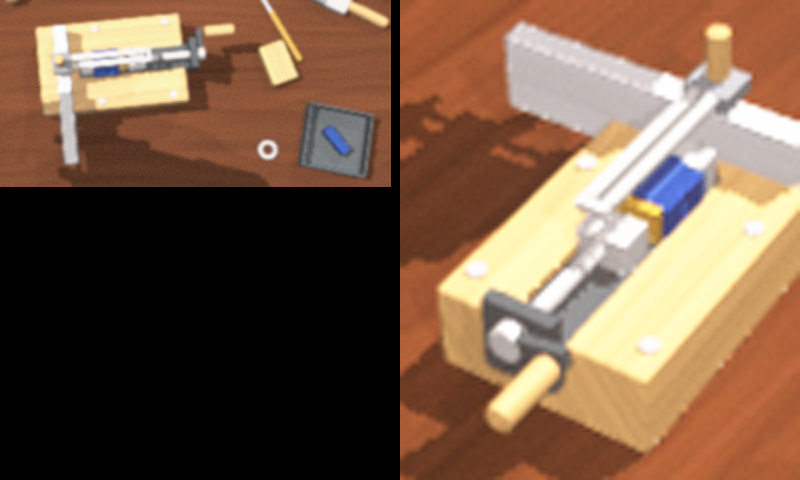

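p10: the knob is at (718,30) against (716,29) predicted for home, and the slotted arm lies over the pack. The blanks are upright at (672,195) with the brass face against them, and the offcut is in the tray at (337,140). Slab and ring look unmoved. Handing in.

```bash
python3 -c "
from plant import *
print(close_job())"
```

```text
the job is handed in; nothing more can be done
None
```

The job is handed in at about 37 s of the 210 s allowed, and my last checks found nothing failing; `close_job()` gives no verdict.

- **Offcut:** I gripped it by its ends and put it in the scrap tray. The last picture shows it lying near the tray's centre.
- **Blanks:** only two were present. Both stand upright, domes up, packed together against the fixed jaw, and the last picture still shows them there with the brass face against them.
- **Vise:** I turned the crank about 4.03 turns. By the turn count the sprung face is pressed in about 6.5 mm, and pixel shifts in the pictures gave about 8 mm. Both are well inside 2 to 14 mm, but there was no direct reading of that joint.
- **Saw guide:** it travelled 120.0 mm, and an extra 3 mm push only raised the force without moving it. After release, the knob was within 2 to 3 px of its predicted home position in an enlarged picture (under 1 px in the original image).
- **Bystanders:** the robot did not touch them. The slab and ring looked unmoved in the last picture; the jar, mandrel and graver were only checked in earlier views.

**Disagreement:** before placing the first blank, the pictures put the fixed jaw face 3 to 4 mm nearer than my vise estimate. Comparing the first blank's seen position with where the gripper held it showed it sat about 3 mm off-centre in the grip. That fitted the original estimate, so I kept it.

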